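# Load a reference block into the spring-loaded magazine

## Task

Load the largest flat round metal reference block into the spring-loaded magazine: lay it flat on the sprung plate between the four guide posts and push it down against the spring until both catches snap in over its rim and hold it down, then let go. Leave the small reference block and the round mounted specimen where they stand.

Things in the scene. Friction and masses are not known exactly. Their poses are not given: they have to be found in the camera images.
- large_block: the block to load: a plain flat steel disc, 50 mm in diameter and 12 mm thick, 0.18 kg, lying flat on the bench; origin at the centre of its underside, z up. Of the three loose round things in the row on the bench it is the widest. The closed grinder left of the row (front at x 0.40, right side at y 0.16) is a solid body 0.30 m high: pass over it when coming from its side.
- magazine: spring-loaded magazine fixed to the bench: 136 x 70 x 8 mm base plate, four 10 mm steel posts, 55 mm free between them, flaring out from 60 mm up to tops at 79 mm (guide in a block 8 mm off). Origin: centre of the base's underside on the bench, under the column; x along the base's long side (catches), y its short side, where 41 mm gaps between posts let in fingers gripping along y.
- plate (a point): centre of the top of the black sprung plate (32 mm across) amid the posts, on the magazine's axis, 58 mm above the bench at rest, moving straight down when pushed. A block laid on it stays up. Spring: about 5 N at rest, 11 N when 24 mm down (latch), 13 N at its hard stop 34 mm down; the catches add up to 8 N on the way. Pushing the block's middle with closed fingertips works.
- latch (a point): point on the magazine's axis, 46 mm above the bench, level with the undersides of the two sprung catches on the x sides (sloping steel noses 16 mm wide, tops at 60 mm, black thumb tabs to 64 mm, 38 mm apart). A block pushed down wedges them apart; once its top is below this point they snap 6 mm over its rim and hold its top here, its underside at 34 mm.
- small_block: bystander: a smaller flat steel disc, 36 mm in diameter and 12 mm thick, origin at the centre of its underside; too narrow for the catches. It stays where it is.
- specimen: bystander: a short black cylinder with a small bright metal inlay in its top, 30 mm in diameter and 19 mm high, origin at the centre of its underside. It stays where it is.

How it is judged:
At the end, for the whole second after the job is handed in: The large block is latched in the magazine under both catches: its underside 28 to 38 mm above the underside of the magazine, its centre within 8 mm of the column's axis, flat within 0.15 rad and at rest (z of large_block in the frame of magazine between 0.028 and 0.038 m and horizontal distance between large_block and magazine below 0.008 m and angle between the z axis of large_block and the z axis of magazine, either way round below 0.15 rad and linear speed of large_block below 0.02 m/s); the robot touches nothing.
It fails at once if the small block is moved more than 25 mm (distance of small_block from where it was at the start of the episode above 0.025 m).
It fails at once if the specimen is moved more than 25 mm (distance of specimen from where it was at the start of the episode above 0.025 m).
It also fails if it takes over 48 s, if anything falls off the work surface, if the arm or the gripper's body presses on something with over 40 N, if the wrist force passes 120 N, or if a joint passes its speed limit or range.

## Robot

A 7-joint arm with a two-finger parallel gripper is mounted at the origin on a cart in front of the work surface, level with it; the furniture and walls round the work are solid. World frame = base frame: x ahead of the robot, y to its left, z up, the work surface at z = 0. Lengths are in m, angles in rad, forces in N, time in s.
With the tool pointing down it reaches from about 0.35 to 0.9 m from the base axis. Payload 19.9 kg.
Tool frame: the origin (TCP) lies between the finger pads; the fingertips stand 11 mm ahead of it and the grasp point (between the pads) lies 8 mm behind it (arm.tip_extent is the distance from the TCP to the fingertips, in m); z points along the fingers, y is the line along which they close (so a half turn about z gives the same grasp; the last joint's range is limited). The gripper opens to 85 mm and grips with 20 to 120 N. Pads are 22 mm wide; open, the fingers measure 114 mm over their backs; the gripper's body (76 mm by 85 mm) begins 54 mm behind the grasp point. The pads swing forward as they close: fully open they stand 13 mm farther back than shut.
Start: joints at [-1.369, 0.417, -0.01, 1.614, 0.005, 1.111, -0.053], TCP at [0.15, 0.607, 0.242] pointing down, gripper open.
Joint ranges: [-2.81, 2.81], [-0.39, 2.02], [-1.27, 1.25], [0.06, 2.57], [-1.19, 4.33], [0.19, 2], [-2.82, 2.82]. Speed limits (rad/s): [1.89, 1.89, 2.39, 2.39, 3.01, 3.01, 3.01].

## Interface

Orientations are given as a unit quaternion [w, x, y, z].
In Python, from rig import arm, viewer, monitor gives the robot as it stands (arm), with the cameras (viewer) and the readings (monitor).
- The arm moves only by the shell command python3 shift.py [OPENING] [FORCE], which reads ROWS from standard input. ROWS is a JSON list that holds a single list of rows (three levels of brackets), with 1 to 10 rows, each of 6 numbers: dx, dy, dz in shares of 1000 mm (1.0 is 1000 mm), then a rotation vector rx, ry, rz in parts of the range, where 1.0 means pi/2 rad; each row shifts and turns the commanded pose from where the row before left it, along the tool's axes as they then stand; what a row does not reach is not made up. A row lasts 1/12 s, in which the tool goes at most 0.0417 m and 0.125 rad, less where a joint would pass 70% of its speed; a pose out of reach is approached as far as the arm can. OPENING is the finger opening in m, set as the command begins (- or left out keeps the last). The fingers move at their own pace and stop on an object; FORCE is the grip in N (left out, the last holds). Time passes only in rows, so rows that do not move let the fingers close. It prints the time, the measured TCP pose, the force, the opening and the grip force at its end. No shift or turn number may pass 1 either way. Input that does not fit is refused with a message, and nothing moves.
- monitor.observe(): the state, without advancing time (a new reading comes with each control period).
- viewer.camera(name): name is "side" or "top" or "wrist"; returns the picture (480x640x3 uint8, red, green, blue); there is no depth.
- viewer.camera_info(name): a dict with "fx", "fy", "cx", "cy" (pixels), "rvec" (rotation vector, rad) and "tvec" (3), from world to camera coordinates, as OpenCV has them; the wrist camera has in their place "mount" (4x4, takes a point from camera to tool coordinates, whose origin is the TCP and whose axes are the flange's). Camera axes: x right, y down, z forward; pixel columns grow to the right and rows downward; lengths in m; the calibration is good to about 2 mm. A picture is of the moment at which its call begins: read the wrist's pose just before it. camera_info takes no time and is no camera call.
- arm.hand_in(): hands the job in; it is judged then, once.
The state is a dict: "t": time; "joint_pos": joint angles; "qd": joint speeds; "effort": joint torques, N m; "eef_pos": TCP position; "ee_rot": TCP orientation; "contact_force": force on the tool from outside, world axes, zero at the start; "moment": the same for the moment, N m; "grip_width": finger opening in m; "finger_force": force on a finger pad.
Only numpy, scipy, OpenCV 4.12 (cv2) and the standard library are available. Lean on these libraries where they do the work, as an engineer would, in place of code of your own. Each camera call takes 0.05 s, during which the arm holds its last target. There are 200 camera calls.

## Working session

There is one attempt and no reset: what is moved stays moved. The work goes in short steps, Python scripts to look and compute and a shell command to move; the robot and the scene stay as the last step left them, time stands still between calls to the robot, and variables do not carry over. Pictures are saved under pics/ and viewed, at most 10 in all, crops included, and the job is handed in when it is done.

```bash
ls; mkdir -p pics; python3 - <<'E'
from rig import arm, viewer, monitor
import cv2
for n in("top","side"):
    cv2.imwrite(f"pics/{n}0.png",viewer.camera(n)[:,:,::-1]); print(n,viewer.camera_info(n))
print(viewer.camera_info("wrist")); print(monitor.observe())
E
```

```text
pics
rig.py
shift.py
top {'fx': 498.76714273349813, 'fy': 498.76714273349813, 'cx': 324.5444693199766, 'cy': 240.5433268248082, 'rvec': array([ 2.23242153, -2.19735831,  0.09476807]), 'tvec': array([-0.11677205,  0.54794237,  0.88537858])}
side {'fx': 599.5477976196157, 'fy': 599.5477976196157, 'cx': 315.0909252745838, 'cy': 238.6368162693914, 'rvec': array([ 1.52936359,  2.39527425, -0.57142901]), 'tvec': array([ 0.32325202, -0.4087336 ,  1.12503955])}
{'fx': 363.85980988175277, 'fy': 363.85980988175277, 'cx': 321.3985550908105, 'cy': 239.42730136582702, 'mount': array([[-9.12765650e-04, -9.65417290e-01, -2.60707927e-01,
         6.55493218e-02],
       [ 9.99999582e-01, -8.68424433e-04, -2.85274435e-04,
        -8.58176112e-04],
       [ 4.90037376e-05, -2.60708079e-01,  9.65417679e-01,
        -1.30608181e-01],
       [ 0.00000000e+00,  0.00000000e+00,  0.00000000e+00,
         1.00000000e+00]])}
{'t': 0.1, 'joint_pos': array([-1.36950961,  0.41789203, -0.01028724,  1.61411123,  0.00470979,
        1.11070021, -0.05300545]), 'qd': array([-4.89071993e-04, -7.91081044e-04,  7.18757408e-04, -2.76859057e-03,
       -4.24762461e-04,  2.65127385e-03,  8.87039687e-05]), 'effort': array([ 2.19509078e-03, -8.65835595e+01,  6.79549109e-01, -4.35636413e+01,
        1.90983393e-02,  4.97045592e-03,  5.49166464e-05]), 'eef_pos': array([0.15020279, 0.60637465, 0.24173794]), 'ee_rot': array([-1.57480650e-05,  1.21099145e-01,  9.92640268e-01, -5.43621833e-04]), 'contact_force': array([ 0.50789685, -0.1470614 , -0.07813775]), 'moment': array([ 0.00382619, -0.01175595,  0.0539891 ]), 'finger_force': 0.0, 'grip_width': 0.08546868030867515}
```

View pics/top0.png

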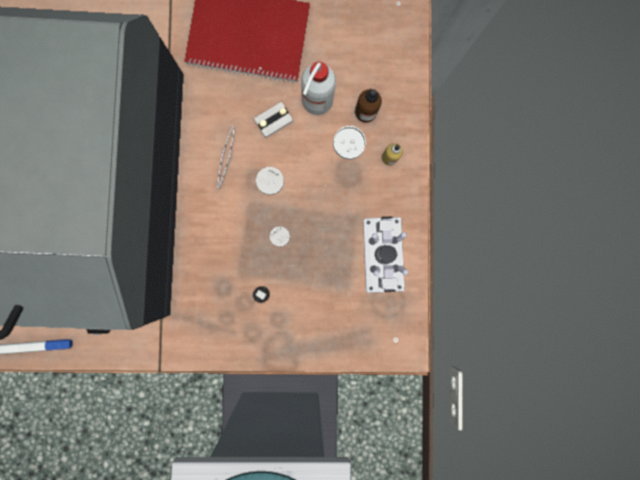

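View pics/side0.png

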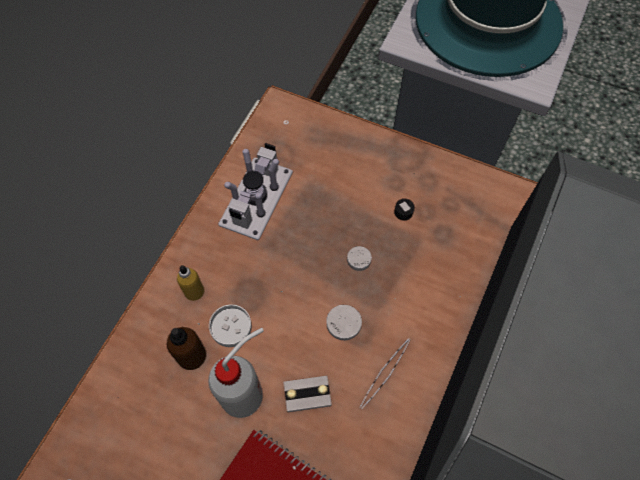

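The top view shows the large block at about (270,180), the small block at (279,236), the specimen at (261,294), and the magazine with its black plate at (385,255). In the side view, the large block is at (344,322), the plate at (254,181), and the small block at (359,258).

```bash
cat > h.py <<'E'
from rig import arm, viewer, monitor
import cv2, numpy as np
from scipy.spatial.transform import Rotation as R
def ray(n,uv,st=None):
    c=viewer.camera_info(n); d=np.array([(uv[0]-c['cx'])/c['fx'],(uv[1]-c['cy'])/c['fy'],1.])
    if n=="wrist":
        q=st['ee_rot']; T=R.from_quat([q[1],q[2],q[3],q[0]]).as_matrix(); M=c['mount']
        return T@M[:3,3]+st['eef_pos'], T@M[:3,:3]@d
    Rm=R.from_rotvec(c['rvec']).as_matrix(); return -Rm.T@c['tvec'], Rm.T@d
def onz(n,uv,z,st=None):
    o,d=ray(n,uv,st); return o+d*(z-o[2])/d[2]
def blobs(mask,amin=60):
    k,l,s,c=cv2.connectedComponentsWithStats(mask.astype('uint8'))
    return [(c[i].round(1),s[i]) for i in range(1,k) if s[i,4]>=amin]
E
python3 - <<'E'
from h import *
for n,w in(("top",(200,120,430,320)),("side",(200,130,440,350))):
    im=cv2.imread(f"pics/{n}0.png"); hsv=cv2.cvtColor(im,cv2.COLOR_BGR2HSV)
    x0,y0,x1,y1=w
    for nm,m,z in(("light",(hsv[...,1]<50)&(hsv[...,2]>125),.012),("dark",hsv[...,2]<60,.058)):
        mm=np.zeros(m.shape,bool); mm[y0:y1,x0:x1]=m[y0:y1,x0:x1]
        for c,s in blobs(mm): print(n,nm,c,s,onz(n,c,z).round(4))
c=cv2.resize(cv2.imread("pics/top0.png")[200:310,345:425],None,fx=5,fy=5,interpolation=2)
d=cv2.resize(cv2.imread("pics/side0.png")[135:245,210:300],None,fx=5,fy=5,interpolation=2)
cv2.imwrite("pics/m.png",np.hstack([c,d])[:600,:800]) 
E
```

```text
top light [274.6 126.9] [261 120  32  17 264] [ 0.756  -0.0139  0.012 ]
top light [349. 142.] [333 125  33  35 883] [ 0.7315 -0.1504  0.012 ]
top light [224.5 159.6] [217 126  18  63 235] [0.6938 0.0755 0.012 ]
top light [269.3 180.3] [255 167  29  28 646] [ 0.6577 -0.0062  0.012 ]
top light [383.4 254.5] [ 363  217   46   76 2450] [ 0.5263 -0.2157  0.012 ]
top light [279.3 235.9] [269 226  22  21 371] [ 0.5569 -0.0263  0.012 ]
top light [260.4 294.3] [256 290  10  10  62] [0.4514 0.0055 0.012 ]
top dark [261.2 293.7] [254 287  15  15  71] [4.552e-01 1.000e-04 5.800e-02]
side light [263.1 157. ] [252 147  24  23 262] [ 0.4561 -0.2375  0.012 ]
side light [255.7 204.5] [ 218  165   75   74 1550] [ 0.5402 -0.2073  0.012 ]
side light [359.  256.5] [347 246  25  22 402] [ 0.5549 -0.0258  0.012 ]
side light [232.2 327. ] [ 209  305   54   45 1270] [ 0.7311 -0.1453  0.012 ]
side light [343.9 320.9] [327 305  35  33 908] [ 0.6565 -0.0057  0.012 ]
side dark [424.7 134.9] [397 130  43  16 360] [ 0.3397 -0.0089  0.058 ]
side dark [252.6 179.8] [243 170  20  21 301] [ 0.5258 -0.2152  0.058 ]
side dark [258.9 201.7] [248 186  19  31 151] [ 0.5556 -0.189   0.058 ]
side dark [403.5 210. ] [394 199  20  21 259] [0.4794 0.0098 0.058 ]
side dark [235.1 214.2] [229 209  13  11  86] [ 0.5889 -0.2109  0.058 ]
```

View pics/m.png

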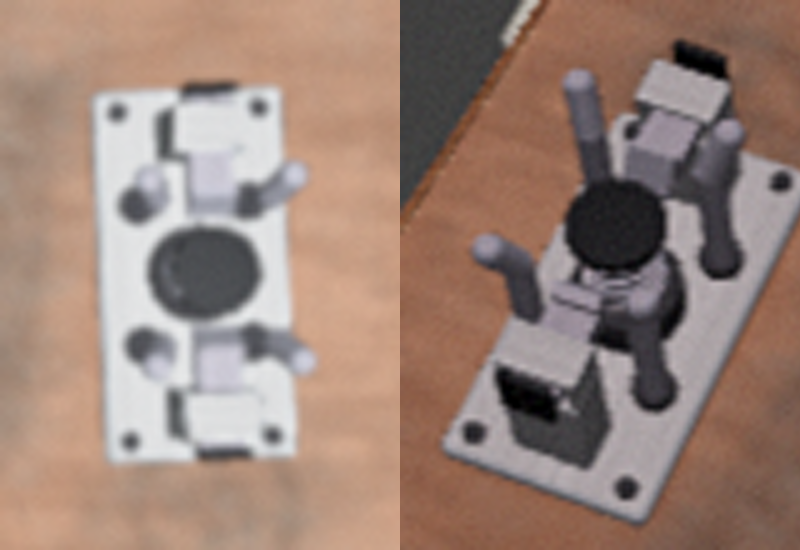

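```bash
python3 - <<'E'
from h import *
P=[onz("top",(345+(a+.5)/5-.5,200+(b+.5)/5-.5),.008) for a,b in((93,93),(280,87),(297,455),(110,462))]
P=np.array(P); print(P.round(4),P.mean(0).round(4)); 
v=P[0]+P[1]-P[2]-P[3]; w=P[0]+P[3]-P[1]-P[2]
print("yaw",np.arctan2(v[1],v[0]),np.arctan2(-w[0],w[1]),np.linalg.norm(v)/2,np.linalg.norm(w)/2)
print("plate top",onz("top",(345+205/5,200+272/5),.058), "side plate", onz("side",(210+(615-400)/5,135+224/5),.058))
Q=[onz("side",(210+(a-400)/5,135+b/5),.008) for a,b in((445,447),(640,522))]; print(Q)
st=monitor.observe(); c,s=st['eef_pos'],R.from_quat(np.roll(st['ee_rot'],-1)).as_matrix(); print(s.round(4))
for nm,t in(("large",(.657,-.006,.25)),): print(nm, s.T@(np.array(t)-c))
E
```

```text
[[ 0.5922 -0.1785  0.008 ]
 [ 0.5957 -0.2474  0.008 ]
 [ 0.4612 -0.2546  0.008 ]
 [ 0.4577 -0.1862  0.008 ]] [ 0.5267 -0.2167  0.008 ]
yaw 0.05557727246660442 0.05023655543335852 0.13468561826334888 0.06871760787585371
plate top [ 0.52548484 -0.21299227  0.058     ] side plate [ 0.5255177  -0.21460703  0.058     ]
[array([ 0.59348609, -0.24383166,  0.008     ]), array([ 0.59122467, -0.17719853,  0.008     ])]
[[-9.707e-01  2.404e-01 -2.000e-04]
 [ 2.404e-01  9.707e-01 -1.100e-03]
 [-1.000e-04 -1.100e-03 -1.000e+00]]
large [-0.63915821 -0.47258025 -0.00768606]
```

Units first: turns go in shares of pi/2 rad. So -0.074 rad is -0.0471.

```bash
echo '[[[0,0,-0.04,0,0,-0.0471],[0,0,-0.04,0,0,-0.0471],[0,0,-0.04,0,0,-0.0471],[0,0,-0.04,0,0,-0.0471],[0,0,0,0,0,0],[0,0,0,0,0,0]]]' | python3 shift.py 0.085 && echo '[[[-0.0237,-0.0319,0,0,0,0],[-0.0237,-0.0319,0,0,0,0],[-0.0237,-0.0319,0,0,0,0],[-0.0237,-0.0319,0,0,0,0],[-0.0237,-0.0319,0,0,0,0],[-0.0237,-0.0319,0,0,0,0],[-0.0237,-0.0319,0,0,0,0],[-0.0237,-0.0319,0,0,0,0],[-0.0237,-0.0319,0,0,0,0],[-0.0237,-0.0319,0,0,0,0]]]' | python3 shift.py
```

```text
t: 0.6
eef_pos: [0.1504, 0.6071, 0.4043]
ee_rot: [0.0, -0.027, 1.0, 0.002]
contact_force: [-0.5, -0.0, -1.3]
grip_width: 0.085
finger_force: 0.0
t: 1.43
eef_pos: [0.4044, 0.2987, 0.4012]
ee_rot: [-0.001, -0.026, 1.0, -0.001]
contact_force: [0.1, 0.4, -0.9]
grip_width: 0.0855
finger_force: 0.0
```

```bash
echo '[[[-0.0237,-0.0319,0,0,0,0],[-0.0237,-0.0319,0,0,0,0],[-0.0237,-0.0319,0,0,0,0],[-0.0237,-0.0319,0,0,0,0],[-0.0237,-0.0319,0,0,0,0],[-0.0237,-0.0319,0,0,0,0],[-0.0237,-0.0319,0,0,0,0],[-0.0237,-0.0319,0,0,0,0],[-0.0237,-0.0319,0,0,0,0],[-0.0237,-0.0319,0,0,0,0]]]' | python3 shift.py && echo '[[[0,0,0.04,0,0,0],[0,0,0.04,0,0,0],[0,0,0.04,0,0,0],[0,0,0.04,0,0,0],[0,0,0.04,0,0,0],[0,0,0,0,0,0],[0,0,0,0,0,0],[0,0,0,0,0,0]]]' | python3 shift.py
python3 - <<'E'
from h import *
st=monitor.observe(); im=viewer.camera("wrist")[:,:,::-1]; cv2.imwrite("pics/w1.png",im)
hsv=cv2.cvtColor(np.ascontiguousarray(im),cv2.COLOR_BGR2HSV)
for c,s in blobs((hsv[...,1]<50)&(hsv[...,2]>125),300): print(c,s,onz("wrist",c,.012,st).round(4))
print(st['eef_pos'],st['ee_rot'])
E
```

```text
t: 2.27
eef_pos: [0.6581, -0.0068, 0.4008]
ee_rot: [-0.001, -0.026, 1.0, -0.0]
contact_force: [-0.1, 1.3, 0.9]
grip_width: 0.0847
finger_force: 0.0
t: 2.93
eef_pos: [0.6582, -0.0055, 0.2042]
ee_rot: [0.001, -0.026, 1.0, -0.0]
contact_force: [-0.6, -0.2, 0.9]
grip_width: 0.0851
finger_force: 0.0
[95.7 69.6] [  47    0   80  129 4350] [ 0.5461 -0.1969  0.012 ]
[42.2 75.6] [  17   12   56  105 2346] [ 0.5529 -0.2412  0.012 ]
[303.8  93.3] [ 283   71   43   46 1537] [ 0.5553 -0.0266  0.012 ]
[321.3 213.8] [ 294  187   55   54 2321] [ 0.656  -0.0068  0.012 ]
[166.5 279.4] [ 134  253   63   59 2237] [ 0.7267 -0.1501  0.012 ]
[305.  315.2] [276 297  59  38 837] [ 0.7571 -0.0175  0.012 ]
[319.4 336.1] [292 318  55  36 574] [ 0.7791 -0.0023  0.012 ]
[ 0.65822463 -0.00551721  0.20422695] [ 7.37657363e-04 -2.63680051e-02  9.99652012e-01 -1.99942959e-04]
```

View pics/w1.png

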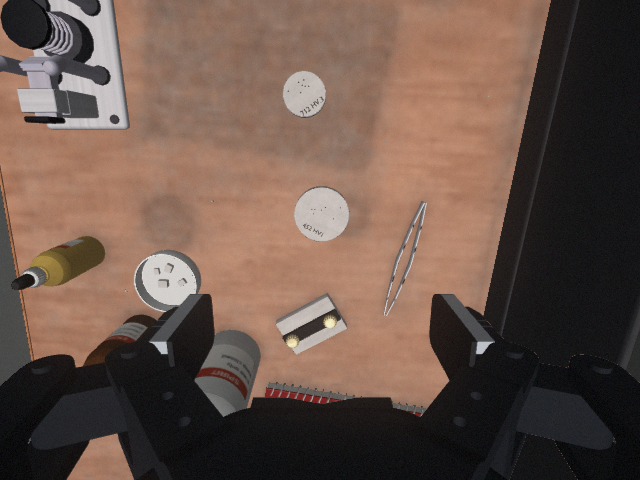

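```bash
echo '[[[0.002,-0.001,0.03,0,0,0],[0,0,0.04,0,0,0],[0,0,0.04,0,0,0],[0,0,0.04,0,0,0],[0,0,0.02,0,0,0],[0,0,0.01,0,0,0],[0,0,0.01,0,0,0],[0,0,0,0,0,0],[0,0,0,0,0,0],[0,0,0,0,0,0]]]' | python3 shift.py; python3 -c "
from rig import arm, viewer, monitor;print(arm.tip_extent)"
```

```text
t: 3.82
eef_pos: [0.6568, -0.0063, 0.0143]
ee_rot: [0.001, -0.027, 1.0, 0.0]
contact_force: [-0.1, -0.6, -0.0]
grip_width: 0.0854
finger_force: 0.0
0.011
```

```bash
echo '[[[0,0,0.003,0,0,0],[0,0,0,0,0,0],[0,0,0,0,0,0],[0,0,0,0,0,0],[0,0,0,0,0,0],[0,0,0,0,0,0],[0,0,0,0,0,0],[0,0,0,0,0,0],[0,0,0,0,0,0],[0,0,0,0,0,0]]]' | python3 shift.py 0.04 60
python3 - <<'E'
from h import *
im=viewer.camera("wrist")[:,:,::-1]; cv2.imwrite("pics/w2.png",im[200:])
E
```

```text
t: 4.65
eef_pos: [0.6558, -0.0063, 0.0102]
ee_rot: [0.0, -0.027, 1.0, 0.0]
contact_force: [-4.6, 0.5, 10.6]
grip_width: 0.0473
finger_force: 60.1
```

View pics/w2.png

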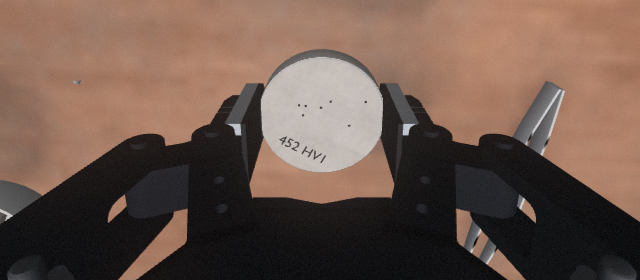

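```bash
echo '[[[0,0,-0.01,0,0,0],[0,0,-0.02,0,0,0],[0,0,-0.03,0,0,0],[0,0,-0.03,0,0,0],[0,0,-0.03,0,0,0],[0,0,-0.02,0,0,0],[0,0,0,0,0,0],[0,0,0,0,0,0],[0,0,0,0,0,0]]]' | python3 shift.py - 80
python3 - <<'E'
from h import *
st=monitor.observe(); im=np.ascontiguousarray(viewer.camera("wrist")[:,:,::-1]); cv2.imwrite("pics/w3.png",im)
hsv=cv2.cvtColor(im,cv2.COLOR_BGR2HSV); z=st['eef_pos'][2]
T=R.from_quat(np.roll(st['ee_rot'],-1)).as_matrix()
for c,s in blobs((hsv[...,1]<50)&(hsv[...,2]>125),3000): 
  bc=(s[0]+s[2]/2-.5,s[1]+s[3]/2-.5); p=onz("wrist",bc,z+.003,st); print(c,bc,s,p.round(4),(T.T@(p-st['eef_pos'])).round(4))
print(st)
E
```

```text
t: 5.45
eef_pos: [0.655, -0.0062, 0.1487]
ee_rot: [-0.001, -0.027, 1.0, 0.0]
contact_force: [-0.4, 0.5, -1.4]
grip_width: 0.0466
finger_force: 82.5
[52.5 74.1] (np.float64(44.0), np.float64(65.0)) [   0    0   89  131 5263] [ 0.5704 -0.101   0.1517] [ 0.0896 -0.0902 -0.0029]
[320.5 316.9] (np.float64(321.5), np.float64(325.5)) [  262   257   120   138 11717] [ 0.6583 -0.0069  0.1517] [-0.0032 -0.0009 -0.003 ]
{'t': 5.45, 'joint_pos': array([-0.32419264,  0.59604298,  0.40587068,  1.62324313, -0.27024456,
        0.97928891,  1.79507128]), 'qd': array([ 0.00317199,  0.01691669, -0.003712  ,  0.00569257, -0.00071873,
       -0.00030131,  0.0016944 ]), 'effort': array([ 4.28152049e-02, -9.83497381e+01,  1.26736790e+01, -4.08501148e+01,
        5.34401578e-02,  4.36182576e-02, -1.90264889e-02]), 'eef_pos': array([ 0.65503773, -0.00621138,  0.14869091]), 'ee_rot': array([-5.06699367e-04, -2.66453153e-02,  9.99644822e-01,  6.71861195e-06]), 'contact_force': array([-0.39035217,  0.53516929, -1.42137153]), 'moment': array([-0.0773012 ,  0.04762082, -0.05265801]), 'finger_force': 82.46416211128235, 'grip_width': 0.04663226213954221}
```

View pics/w3.png

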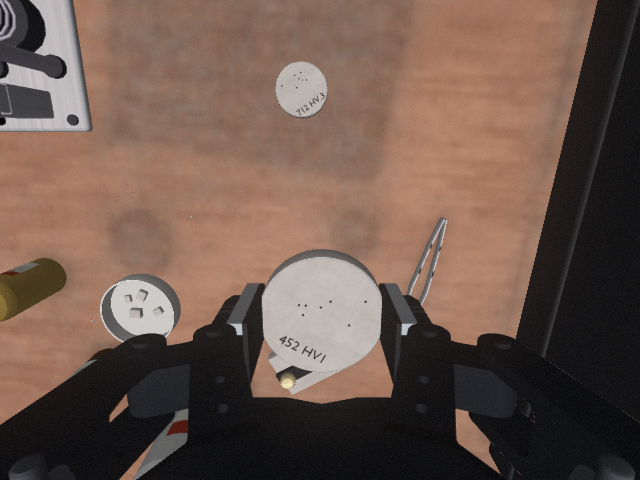

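The block sits centred and level between the pads. Its bright face spans columns 262–381, centre near (321,316). Next I'll move above the magazine.

```bash
echo '[[[0.02,-0.0288,0,0,0,0],[0.02,-0.0288,0,0,0,0],[0.02,-0.0288,0,0,0,0],[0.02,-0.0288,0,0,0,0],[0.02,-0.0288,0,0,0,0],[0.02,-0.0288,0,0,0,0],[0.02,-0.0288,0,0,0,0],[0,0,0,0,0,0],[0,0,0,0,0,0],[0,0,0,0,0,0]]]' | python3 shift.py
python3 - <<'E'
from h import *
st=monitor.observe(); print(st['eef_pos'],st['ee_rot'],st['contact_force'],st['grip_width'])
a=viewer.camera("side")[60:280,160:360,::-1]; b=viewer.camera("wrist")[180:,140:500,::-1]; 
a=cv2.resize(a,None,fx=2,fy=2,interpolation=2)
cv2.imwrite("pics/m2.png",np.hstack([a,cv2.resize(b,(396,440))]))
E
```

```text
t: 6.33
eef_pos: [0.5264, -0.2147, 0.1486]
ee_rot: [-0.001, -0.027, 1.0, 0.0]
contact_force: [0.6, 1.6, -1.5]
grip_width: 0.0469
finger_force: 82.6
[ 0.52635294 -0.21465222  0.14856709] [-5.77247989e-04 -2.65673503e-02  9.99646829e-01  2.46685886e-04] [ 0.56260456  1.60810501 -1.47666316] 0.046850174730628
```

View pics/m2.png

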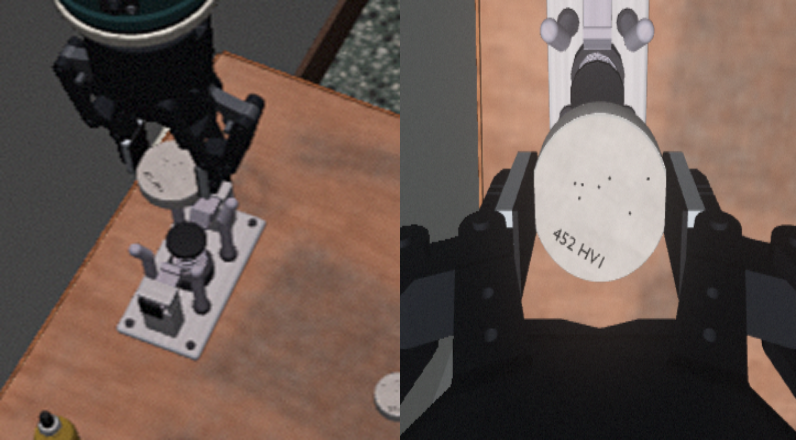

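```bash
echo '[[[0,0,0.02,0,0,0],[0,0,0.02,0,0,0],[0,0,0.015,0,0,0],[0,0,0.01,0,0,0],[0,0,0.005,0,0,0],[0,0,0,0,0,0],[0,0,0,0,0,0]]]' | python3 shift.py && echo '[[[0,0,0.004,0,0,0],[0,0,0.004,0,0,0],[0,0,0.002,0,0,0],[0,0,0,0,0,0],[0,0,0,0,0,0]]]' | python3 shift.py
```

```text
t: 7.02
eef_pos: [0.5269, -0.215, 0.0797]
ee_rot: [0.0, -0.027, 1.0, -0.0]
contact_force: [-0.5, 0.3, -0.9]
grip_width: 0.0468
finger_force: 82.7
t: 7.43
eef_pos: [0.5266, -0.2151, 0.0695]
ee_rot: [0.0, -0.027, 1.0, -0.0]
contact_force: [-0.6, 0.1, 0.8]
grip_width: 0.0466
finger_force: 83.0
```

No side force, so the block is centred between the posts. Now I'll push it down.

```bash
echo '[[[0,0,0.004,0,0,0],[0,0,0.004,0,0,0],[0,0,0.004,0,0,0],[0,0,0,0,0,0]]]' | python3 shift.py && echo '[[[0,0,0.004,0,0,0],[0,0,0.004,0,0,0],[0,0,0.004,0,0,0],[0,0,0.004,0,0,0],[0,0,0.002,0,0,0],[0,0,0,0,0,0],[0,0,0,0,0,0]]]' | python3 shift.py
```

```text
t: 7.77
eef_pos: [0.527, -0.2159, 0.0586]
ee_rot: [0.001, -0.026, 1.0, -0.0]
contact_force: [-7.9, 1.9, 26.4]
grip_width: 0.0465
finger_force: 96.1
t: 8.35
eef_pos: [0.5267, -0.2158, 0.0401]
ee_rot: [0.0, -0.026, 1.0, -0.0]
contact_force: [-4.2, -1.1, 13.5]
grip_width: 0.0464
finger_force: 105.0
```

```bash
python3 - <<'E'
from h import *
a=viewer.camera("side")[120:260,190:310,::-1]; b=viewer.camera("wrist")[180:,140:500,::-1]; 
a=cv2.resize(a,None,fx=3.15,fy=3.143,interpolation=2)
cv2.imwrite("pics/m3.png",np.hstack([a[:440],cv2.resize(b,(396,440))]))
E
```

```text
(no output)
```

View pics/m3.png

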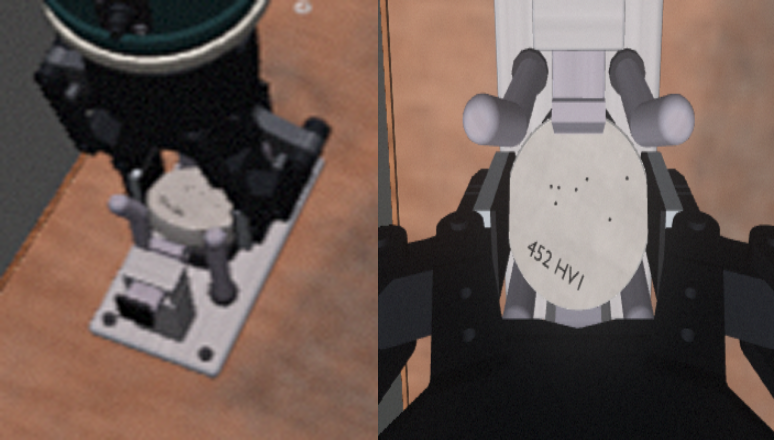

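The near (−x) catch is over the rim, at about (578,125) in the wrist crop. The disc looks pitched up on its +x side in both views. I'll let go, close the fingers and push with the tips, a little toward +x.

```bash
echo '[[[0,0,0,0,0,0],[0,0,0,0,0,0],[0,0,0,0,0,0],[0,0,0,0,0,0],[0,0,0,0,0,0],[0,0,0,0,0,0]]]' | python3 shift.py 0.085 20 && echo '[[[0,0,-0.02,0,0,0],[0,0,-0.03,0,0,0],[0,0,-0.03,0,0,0],[0,0,0,0,0,0],[0,0,0,0,0,0]]]' | python3 shift.py
python3 - <<'E'
from h import *
a=viewer.camera("side")[120:260,190:310,::-1]; b=viewer.camera("wrist")[180:,140:500,::-1]; 
a=cv2.resize(a,None,fx=3.15,fy=3.143,interpolation=2)
cv2.imwrite("pics/m4.png",np.hstack([a[:440],cv2.resize(b,(396,440))]))
E
```

```text
t: 8.95
eef_pos: [0.5265, -0.2151, 0.0393]
ee_rot: [-0.0, -0.027, 1.0, -0.0]
contact_force: [-0.0, -0.2, 0.9]
grip_width: 0.0853
finger_force: 0.0
t: 9.37
eef_pos: [0.5273, -0.2153, 0.1208]
ee_rot: [0.001, -0.027, 1.0, -0.0]
contact_force: [-0.3, 0.8, -1.1]
grip_width: 0.0847
finger_force: 0.0
```

View pics/m4.png

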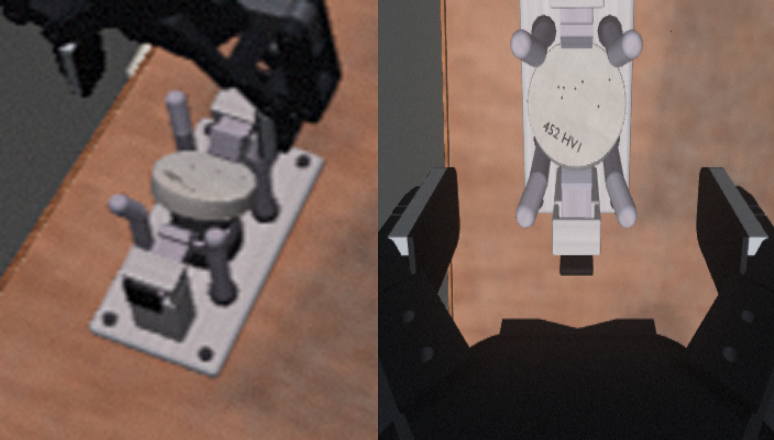

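The picture shows the block tilted. Its −x rim is under the far catch at (577,40) in the wrist crop, and its +x side is still above the near nose. I'll push with closed tips about 6 mm toward +x.

```bash
echo '[[[-0.005,0,0,0,0,0],[0,0,0,0,0,0],[0,0,0,0,0,0],[0,0,0,0,0,0],[0,0,0,0,0,0],[0,0,0,0,0,0],[0,0,0,0,0,0],[0,0,0,0,0,0],[0,0,0,0,0,0]]]' | python3 shift.py 0 40 && echo '[[[0,0,0.015,0,0,0],[0,0,0.015,0,0,0],[0,0,0.008,0,0,0],[0,0,0.005,0,0,0],[0,0,0.004,0,0,0],[0,0,0,0,0,0],[0,0,0,0,0,0]]]' | python3 shift.py
```

```text
t: 10.22
eef_pos: [0.5315, -0.2148, 0.1194]
ee_rot: [0.0, -0.027, 1.0, -0.0]
contact_force: [0.2, 0.3, -0.0]
grip_width: 0.0002
finger_force: 0.0
t: 10.8
eef_pos: [0.5315, -0.215, 0.0726]
ee_rot: [0.0, -0.027, 1.0, -0.0]
contact_force: [-1.2, -0.2, 0.5]
grip_width: 0.0
finger_force: 0.5
```

```bash
echo '[[[0,0,0.004,0,0,0],[0,0,0.004,0,0,0],[0,0,0,0,0,0],[0,0,0,0,0,0]]]' | python3 shift.py && echo '[[[0,0,0.003,0,0,0],[0,0,0.003,0,0,0],[0,0,0.002,0,0,0],[0,0,0,0,0,0],[0,0,0,0,0,0]]]' | python3 shift.py && echo '[[[0,0,0.002,0,0,0],[0,0,0.002,0,0,0],[0,0,0,0,0,0],[0,0,0,0,0,0]]]' | python3 shift.py
```

```text
t: 11.13
eef_pos: [0.5314, -0.2148, 0.0644]
ee_rot: [-0.0, -0.027, 1.0, -0.0]
contact_force: [0.1, 0.8, -1.0]
grip_width: 0.0003
finger_force: 0.0
t: 11.55
eef_pos: [0.532, -0.2149, 0.0566]
ee_rot: [0.0, -0.027, 1.0, -0.0]
contact_force: [0.7, 1.2, 9.4]
grip_width: -0.0001
finger_force: 4.4
t: 11.88
eef_pos: [0.532, -0.2149, 0.0526]
ee_rot: [0.0, -0.027, 1.0, -0.0]
contact_force: [0.7, 1.4, 9.5]
grip_width: 0.0
finger_force: 4.9
```

```bash
echo '[[[0,0,0.002,0,0,0],[0,0,0.002,0,0,0],[0,0,0,0,0,0],[0,0,0,0,0,0]]]' | python3 shift.py
python3 - <<'E'
from h import *
a=viewer.camera("side")[120:260,190:310,::-1]; b=viewer.camera("wrist")[180:,140:500,::-1]; 
a=cv2.resize(a,None,fx=3.15,fy=3.143,interpolation=2)
cv2.imwrite("pics/m5.png",np.hstack([a[:440],cv2.resize(b,(396,440))]))
E
```

```text
t: 12.22
eef_pos: [0.5321, -0.2149, 0.0487]
ee_rot: [0.001, -0.027, 1.0, -0.0]
contact_force: [1.1, 1.4, 11.1]
grip_width: 0.0002
finger_force: 5.4
```

View pics/m5.png

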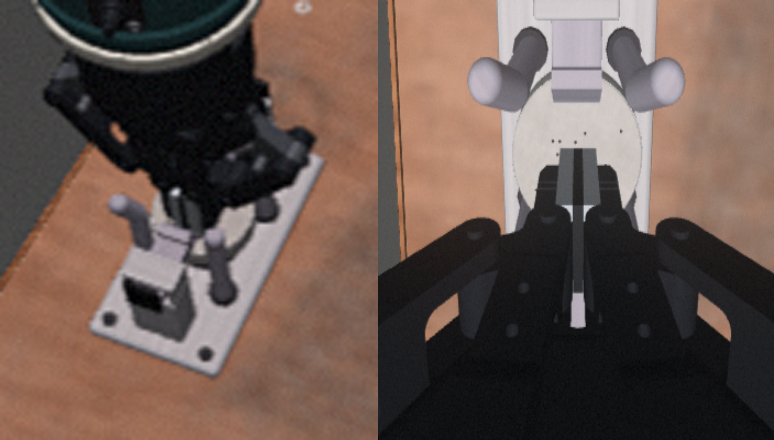

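```bash
echo '[[[0,0,-0.005,0,0,0],[0,0,-0.007,0,0,0],[0,0,0,0,0,0],[0,0,0,0,0,0]]]' | python3 shift.py && echo '[[[0,0,0.002,0,0,0],[0,0,0,0,0,0],[0,0,0,0,0,0]]]' | python3 shift.py |grep -E 'eef|cont'; for i in 1; do echo '[[[0,0,0.001,0,0,0],[0,0,0,0,0,0],[0,0,0,0,0,0]]]' | python3 shift.py|grep -E 'eef|cont'; echo '[[[0,0,0.001,0,0,0],[0,0,0,0,0,0],[0,0,0,0,0,0]]]' | python3 shift.py|grep -E 'eef|cont'; echo '[[[0,0,0.001,0,0,0],[0,0,0,0,0,0],[0,0,0,0,0,0]]]' | python3 shift.py|grep -E 'eef|cont';  echo '[[[0,0,0.002,0,0,0],[0,0,0,0,0,0],[0,0,0,0,0,0]]]' | python3 shift.py|grep -E 'eef|cont'; done
```

```text
t: 12.65
eef_pos: [0.5313, -0.2148, 0.0602]
ee_rot: [-0.0, -0.027, 1.0, -0.0]
contact_force: [-0.9, -1.4, 0.1]
grip_width: 0.0001
finger_force: 0.0
eef_pos: [0.5311, -0.2148, 0.0578]
contact_force: [-1.2, 1.0, -0.4]
eef_pos: [0.5314, -0.2149, 0.0572]
contact_force: [-1.6, 0.0, -0.2]
eef_pos: [0.5314, -0.2149, 0.0565]
contact_force: [-3.3, 1.1, 8.6]
eef_pos: [0.5315, -0.2149, 0.0556]
contact_force: [-4.0, 1.7, 9.2]
eef_pos: [0.5315, -0.2149, 0.0536]
contact_force: [-4.6, 1.5, 9.1]
```

Contact came at a tip height of 46 mm and the force jumped straight to the preload, so the +x side is held down. I'll probe the −x side the same way.

```bash
echo '[[[0,0,-0.008,0,0,0],[0,0,-0.007,0,0,0],[0.006,0,0,0,0,0],[0.005,0,0,0,0,0],[0,0,0.008,0,0,0],[0,0,0,0,0,0],[0,0,0,0,0,0]]]' | python3 shift.py |grep -E 'eef|cont'; echo '[[[0,0,0.002,0,0,0],[0,0,0,0,0,0],[0,0,0,0,0,0]]]' | python3 shift.py|grep -E 'eef|cont'; echo '[[[0,0,0.001,0,0,0],[0,0,0,0,0,0],[0,0,0,0,0,0]]]' | python3 shift.py|grep -E 'eef|cont'; echo '[[[0,0,0.001,0,0,0],[0,0,0,0,0,0],[0,0,0,0,0,0]]]' | python3 shift.py|grep -E 'eef|cont';  echo '[[[0,0,0.001,0,0,0],[0,0,0,0,0,0],[0,0,0,0,0,0]]]' | python3 shift.py|grep -E 'eef|cont'; echo '[[[0,0,0.002,0,0,0],[0,0,0,0,0,0],[0,0,0,0,0,0]]]' | python3 shift.py|grep -E 'eef|cont'
```

```text
eef_pos: [0.52, -0.2153, 0.0595]
contact_force: [-0.5, 0.1, 0.1]
eef_pos: [0.5205, -0.2154, 0.0582]
contact_force: [0.7, -0.6, -0.0]
eef_pos: [0.5205, -0.2154, 0.0573]
contact_force: [0.4, 0.3, -0.0]
eef_pos: [0.5206, -0.2155, 0.0567]
contact_force: [-2.8, 1.5, 8.8]
eef_pos: [0.5206, -0.2155, 0.0557]
contact_force: [-2.7, 1.8, 8.6]
eef_pos: [0.5206, -0.2155, 0.0537]
contact_force: [-1.8, 1.5, 9.9]
```

Both sides make contact at the same height (46 mm) with the full preload, so the block is latched and level. I'll retract, check its centre from the images numerically, and hand in.

```bash
echo '[[[0,0,-0.02,0,0,0],[0,0,-0.04,0,0,0],[0,0,-0.04,0,0,0],[0.03,0,-0.02,0,0,0],[0.03,0,0,0,0,0],[0.03,0,0,0,0,0],[0,0,0,0,0,0],[0,0,0,0,0,0],[0,0,0,0,0,0]]]' | python3 shift.py
python3 - <<'E'
from h import *
for n,w in(("side",(225,150,285,215)),("top",(200,120,430,320))):
    im=np.ascontiguousarray(viewer.camera(n)[:,:,::-1]); cv2.imwrite(f"pics/end_{n}.png",im)
    hsv=cv2.cvtColor(im,cv2.COLOR_BGR2HSV); x0,y0,x1,y1=w
    m=np.zeros(hsv.shape[:2],bool); m[y0:y1,x0:x1]=((hsv[...,1]<50)&(hsv[...,2]>125))[y0:y1,x0:x1]
    for c,s in blobs(m): print(n,c,s,onz(n,c,.012).round(4),onz(n,c,.046).round(4))
st=monitor.observe(); im=np.ascontiguousarray(viewer.camera("wrist")[:,:,::-1]); hsv=cv2.cvtColor(im,cv2.COLOR_BGR2HSV)
# block face: warm-white vs bluish plate/catches -> y extent near the axis row
for y in(-.2145,):
    for dx in(-.015,-.01,-.005,0,.005,.01,.015):
        c=viewer.camera_info("wrist"); q=R.from_quat(np.roll(st['ee_rot'],-1)).as_matrix(); M=c['mount']
        row=[]
        for yy in np.arange(-.255,-.175,.001):
            p=M[:3,:3].T@(q.T@(np.array([.526+dx,yy,.046])-st['eef_pos'])-M[:3,3])
            u,v=int(round(c['fx']*p[0]/p[2]+c['cx'])),int(round(c['fy']*p[1]/p[2]+c['cy']))
            b,g,r=im[v,u].astype(int) if 0<=v<480 and 0<=u<640 else (0,0,0)
            row.append('#' if r>150 and abs(r-b)<40 and r>=b else ('+' if r>150 and r<b else '.'))
        print("%+.3f"%dx,''.join(row))
E
```

```text
t: 16.48
eef_pos: [0.4312, -0.2201, 0.1736]
ee_rot: [0.0, -0.027, 1.0, -0.0]
contact_force: [-0.4, -0.5, -0.1]
grip_width: 0.0
finger_force: 0.0
side [251.9 184.2] [ 225  150   51   65 1218] [ 0.5097 -0.23    0.012 ] [ 0.527  -0.2171  0.046 ]
side [274.9 191.3] [263 165  22  50 437] [ 0.5062 -0.1908  0.012 ] [ 0.5236 -0.1796  0.046 ]
top [274.5 126.8] [261 120  32  17 267] [ 0.7562 -0.0137  0.012 ] [ 0.7468 -0.016   0.046 ]
top [349.1 142. ] [333 125  33  35 885] [ 0.7315 -0.1506  0.012 ] [ 0.723  -0.1477  0.046 ]
top [225.2 157.9] [217 126  18  63 258] [0.6969 0.0743 0.012 ] [0.6897 0.0687 0.046 ]
top [383.7 254.4] [ 363  217   46   76 2811] [ 0.5265 -0.2162  0.012 ] [ 0.5257 -0.2109  0.046 ]
top [279.3 236. ] [269 226  22  21 368] [ 0.5567 -0.0263  0.012 ] [ 0.5548 -0.0281  0.046 ]
top [260.4 294.3] [256 290  10  10  62] [0.4514 0.0055 0.012 ] [0.4534 0.0025 0.046 ]
top [401.1 308.9] [395 299  14  21  66] [ 0.4283 -0.2488  0.012 ] [ 0.4312 -0.2422  0.046 ]
-0.015 .................................................................................
-0.010 .................................................................................
-0.005 .................................................................................
+0.000 .................................................................................
+0.005 .................................................................................
+0.010 .................................................................................
+0.015 .................................................................................
```

```bash
python3 -c "
from rig import arm, viewer, monitor;print(arm.hand_in())"
```

```text
the job is handed in; nothing more can be done
None
```

The large block is in the magazine and the job is handed in (verdict not shown): touch probes on both sides met its top at 46 mm with the spring preload, the images show the small block and specimen unmoved, and a second push with closed fingertips was needed because the first caught only one side.

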